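# Start the screw cap on an oil jerrycan

### The job

Pick up the blue screw cap, set it level on the open neck of the white oil jerrycan, and start its thread the safe way: with the cap resting on the neck, turn it backward (anticlockwise from above) until you feel the thread drop in, then turn it forward (clockwise) one full turn from there. Finish still gripping the cap, started but not screwed home, so that I can squeeze the air out of the can before it is tightened. Do not let the can tip or be shoved about, and leave the bottle, the beaker and the red case where they stand.

Things in the scene. Friction and masses are not known exactly. Their poses are not given: they have to be found in the camera images.
- can: White 5 litre plastic jerrycan, full, 4.5 kg, standing loose. Body 200 (x) x 140 (y) x 190 mm high; origin at the centre of its underside, z up. The neck stands on the shoulder at x = -55 mm, y = 0. At the other end is a moulded handle, an arch along x from x = +13 to +95 mm, its top 29 mm above the shoulder.
- neck_rim (a point): Centre of the can's mouth, on the neck's axis, at the rim, 222 mm above the can's underside and 32 mm above its shoulder; axes as the can's. The neck's core is 38 mm in diameter; it carries a right-hand single-start outer thread: 45 mm over the ridge, pitch 6 mm, ridge 2.5 mm thick, 2.25 turns.
- thread_start (a point): Upper end of the neck's thread: on the ridge's upper face, 21 mm from the neck's axis on the side that faces the handle (can's +x), 4 mm below the rim, 218 mm above the can's underside. From here the ridge runs down clockwise (from above).
- cap: Blue ribbed plastic screw cap, 55 mm in diameter, 29 mm high, 40 g, lying loose on the bench mouth down, flat top up. Origin at the centre of the lower edge of its skirt, z up. Bore 47 mm in diameter, 26 mm deep: 1 mm of play all round over the neck's thread. Grip it across its diameter from above. Clockwise from above is forward (tightening).
- cap_lead (a point): Leading edge of the cap's inner thread: 21 mm from the cap's axis along its +x, 5 mm above the skirt's edge. The thread is three lugs (24 degrees long, 2.3 mm thick) on one turn of a 6 mm right-hand helix: this leading one is the lowest, the others follow anticlockwise at 120 degrees, each 2 mm higher.
- cap_top (a point): Centre of the cap's flat top, 29 mm above its origin. A white arrow on the top points along the cap's +x, to just above the leading edge of its thread. Set on the neck, the cap rests with the leading lug on the neck's top thread: origin 213 mm above the can's underside with the arrow at the thread's upper end, 6 mm lower per turn clockwise past it.
- neck_base (a point): Foot of the neck, on its axis, at the shoulder, 190 mm above the can's underside. A cap turned backward rises as it turns (6 mm a turn); when its leading edge passes the upper end of the neck's thread it drops 6 mm, to 207 mm (cap origin above the can's underside); one turn forward brings it to 201 mm; screwed home 196 mm. It turns easily, with 1 mm of axial play.
- reagent: Brown glass reagent bottle with a red cap, 68 mm in diameter, 160 mm high, not to be disturbed. Origin at the centre of its underside.
- beaker: Glass beaker, 68 mm in diameter at the rim, 90 mm high, not to be disturbed. Origin at the centre of its underside.
- case: Small closed red plastic instrument case, 62 x 92 x 36 mm high, not to be disturbed. Origin at the centre of its underside.
Things that resemble listed ones, but are neither listed nor needed, are in the scene too. Of the things like the cap, leave any that is grey, orange or pink; of the rest the smaller one is meant.

How it is judged:
By the outcome, as a careful person would: the job done as asked, in the order asked, and still so for the second after the job is handed in, while the arm keeps its last pose, push and grip.
It also fails if it takes over 64 s, if anything falls off the work surface, if the arm or the gripper's body presses on something with over 40 N, if the wrist force passes 120 N, or if a joint passes its speed limit or range.

### The arm

A 6-joint arm with a two-finger parallel gripper is mounted at the origin on the work surface. World frame = base frame: x ahead of the robot, y to its left, z up, the work surface at z = 0. Lengths are in mm, angles in degrees, forces in N, time in s.
With the tool pointing down it reaches from about 300 to 850 mm from the base axis. Payload 4.2 kg.
Tool frame: the origin (TCP) lies at the centre of the arm's flange, where the gripper is bolted on; the fingertips stand 191 mm ahead of it and the grasp point (between the pads) lies 172 mm ahead of it; y points along the fingers, x is the direction in which the jaws open and shut, and the axes are right-handed (so a half turn about y gives the same grasp; the last joint's range is limited). The gripper opens to 91 mm and grips with 3 to 60 N. Pads are 32 mm wide; open, the fingers measure 118 mm over their backs; the gripper's body (76 mm by 178 mm) begins 60 mm behind the grasp point.
Start: joints at [-77.98, 18.312, 89.639, -0, 72.044, -1.146], TCP at [130.973, -559.883, 404.776] pointing down, gripper open.
Joint ranges: [-177.97, 177.97], [-48.28, 115.42], [12.27, 149.76], [-77.06, 257.06], [2.81, 150.46], [-146.56, 146.56]. Speed limits (degrees/s): [147.25, 147.25, 180, 180, 180, 180].

### API

Orientations are given as [roll, pitch, yaw] about the fixed x, y, z axes, in that order (R = Rz(yaw) Ry(pitch) Rx(roll)).
In Python, from workcell import env gives the robot as it stands.
- The arm moves only by the tool carry_out, never from a script. Its argument "increments" is a list of rows, each a list of 3 entries, a list of its own where there are three numbers: the turn, a rotation vector about the tool's x, y, z in rad, then the shift along the tool's x, y, z in mm, then the closure, from 0 (fully open) to 1 (shut). In form: [[[wx, wy, wz], [dx, dy, dz], claw], ...]. A call has 1 to 10 rows; each row is the pose to reach, as a shift and turn from the pose commanded when the call began, along the tool's axes at that moment; what a row does not reach only later rows make up. A row lasts 1/12 s, in which the tool goes at most 41.7 mm and 7.16 degrees, less where a joint would pass 70% of its speed; a pose out of reach is approached as far as the arm can. A call with a gripper value outside its range is refused whole. The fingers move at their own pace and stop on an object; "force" is the grip in N (left out, the last holds). Time passes only in rows, so rows that repeat a pose let the fingers close. It gives the time, the measured TCP pose, the force and the opening at its end, in the units of the state.
- env.state(): the state, without advancing time (a new reading comes with each control period).
- env.grab_frame(name): name is "side" or "top"; returns a dict with "frame" (400x640x3 uint8, blue, green, red), "z_map" (400x640 float32, mm along the optical axis (not along the pixel's ray), 0 where there is no reading), "camera_matrix" (3x3 intrinsics, pixels), "k1" (the pictures are not rectified: a ray, as slopes to the right and down, at radius r is drawn at 1 + k1 r^2 times it, then the intrinsics apply), "rvec" (rotation vector, rad) and "tvec" (3), from world to camera coordinates, as OpenCV has them. Camera axes: x right, y down, z forward; pixel columns grow to the right and rows downward; lengths in mm; the calibration is good to about 2 mm. A picture is of the moment at which its call begins.
- env.job_done(): hands the job in, once; it reports no verdict.
The state is a dict: "time_s": time; "qpos": joint angles; "qvel": joint speeds; "effort": joint torques, N m; "ee_pos": TCP position; "ee_rot": TCP orientation; "force": force on the tool from outside, world axes, zero at the start; "torque": the same for the moment, N m; "gripper_width": finger opening in mm.
Only numpy, scipy, OpenCV 4.12 (cv2) and the standard library are available. Lean on these libraries where they do the work, as an engineer would, in place of code of your own. Each camera call takes 0.05 s, during which the arm holds its last target. There are 200 camera calls.

## Working session

There is one attempt and no reset: what is moved stays moved. The work goes in short steps, Python scripts to look and compute and a tool call to move; the robot and the scene stay as the last step left them, time stands still between calls to the robot, and variables do not carry over. Pictures are saved under pics/ and viewed, about 8 in all and at most 12, crops included, and the job is handed in when it is done.

Besides the shell and the picture viewer there is one more tool, called after "Request:" as name(argument=value, ...) on one line, values as JSON. carry_out: Moves the arm, as the interface text tells. Its arguments: {"type":"object","properties":{"increments":{"type":"array","items":{"type":"array"}},"force":{"type":"number"}},"required":["increments"]}

```bash
ls; mkdir -p pics; cat > h.py <<'E'
from workcell import env
import numpy as np, cv2
def grab(n): return env.grab_frame(n)
def ray(f,u,v):
    K=np.array(f["camera_matrix"],float);k1=float(f["k1"])
    p=cv2.undistortPoints(np.array([[[u,v]]],float),K,np.array([k1,0,0,0,0]))[0,0]
    R=cv2.Rodrigues(np.array(f["rvec"],float))[0];t=np.array(f["tvec"],float).ravel()
    return -R.T@t, R.T@np.array([p[0],p[1],1.])
def onz(f,u,v,z):
    c,d=ray(f,u,v);return c+d*(z-c[2])/d[2]
def world(f):
    z=f["z_map"];H,W=z.shape
    K=np.array(f["camera_matrix"],float)
    vv,uu=np.mgrid[:H,:W]
    p=cv2.undistortPoints(np.stack([uu,vv],-1).reshape(-1,1,2).astype(float),K,np.array([float(f["k1"]),0,0,0,0])).reshape(H,W,2)
    R=cv2.Rodrigues(np.array(f["rvec"],float))[0];t=np.array(f["tvec"],float).ravel()
    P=np.dstack([p*z[...,None],z])
    return (P-t)@R
E
python3 - <<'E'
from h import *
for n in("top","side"):
    f=grab(n);cv2.imwrite(f"pics/{n}0.png",f["frame"]);c,d=ray(f,320,200);print(n,c,d,f["k1"],f["camera_matrix"])
s=env.state();print(s)
E
```

```text
pics
top [438.74835691 -26.42982742 922.431302  ] [ 0.20554441 -0.01481881 -0.97881553] -0.06841710730152681 [[363.22588301   0.         311.49802299]
 [  0.         363.22588301 200.05475902]
 [  0.           0.           1.        ]]
side [ 440.09945565 -555.94125256  827.5149374 ] [ 0.16999974  0.5855152  -0.79287537] -0.11994747526940192 [[461.68749158   0.         326.66222474]
 [  0.         461.68749158 193.96183262]
 [  0.           0.           1.        ]]
{'time_s': 0.1, 'qpos': array([-7.79772638e+01,  1.83504648e+01,  8.96969191e+01, -8.46220491e-04,
        7.20437158e+01, -1.14586745e+00]), 'qvel': array([-0.00544051, -0.08921665, -0.18651395, -0.06296359,  0.13365775,
        0.00740777]), 'effort': array([ 8.21661024e-05, -4.13333952e+01, -2.32510060e+01,  7.28723849e-02,
        4.22470970e-02, -5.32895967e-05]), 'ee_pos': array([ 130.9685877 , -559.75961618,  403.99609573]), 'ee_rot': array([-89.99898263,   0.09109754, -76.83113404]), 'force': array([ 0.16967756, -0.76756063, -0.53047002]), 'torque': array([ 0.00244053, -0.03077616, -0.015172  ]), 'gripper_width': 91.49658851200385}
```

View pics/top0.png

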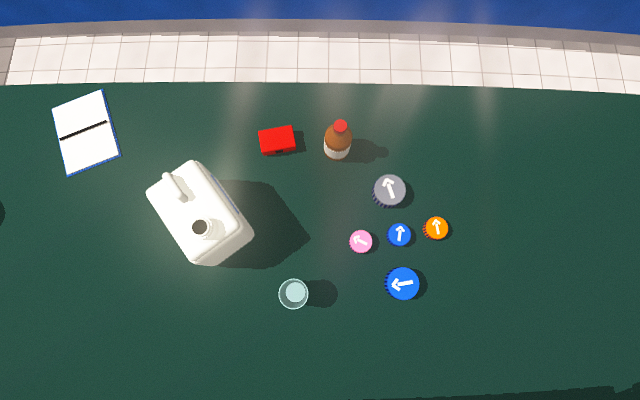

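View pics/side0.png

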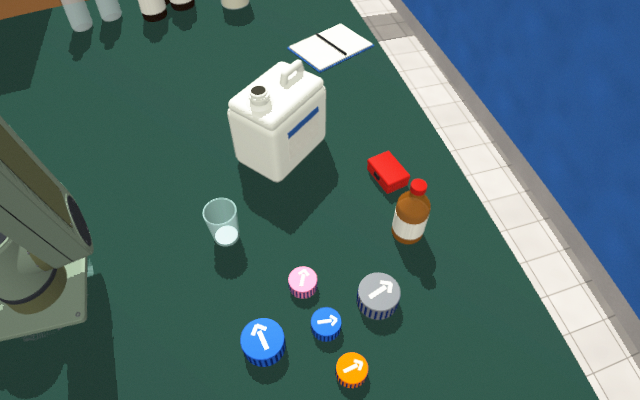

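Smaller/larger candidates, top view: blue (399,234), blue (403,283), pink (361,241), orange (437,228), grey (389,190). Blue at (399,234) is the smaller blue, so it is the expected one. I'll measure its size and confirm in a crop.

```bash
cat > m.py <<'E'
from h import *
f=grab("top");g=grab("side")
for n,F in(("top",f),("side",g)):
    hsv=cv2.cvtColor(F["frame"],cv2.COLOR_BGR2HSV);W=world(F)
    for nm,lo,hi in(("blue",(100,150,90),(125,255,255)),("pink",(145,60,100),(175,200,255)),("orange",(8,150,130),(22,255,255)),("red",(0,200,100),(6,255,255))):
        m=cv2.inRange(hsv,lo,hi)
        if n=="top": m[:100]=0
        else: m[:,430:]=0
        m=cv2.morphologyEx(m,cv2.MORPH_CLOSE,np.ones((7,7)))
        k,l,st,c=cv2.connectedComponentsWithStats(m)
        for i in range(1,k):
            if st[i,4]<80: continue
            mm=l==i; Z=W[...,2][mm&(F["z_map"]>0)]
            zt=np.percentile(Z,80); top=mm&(abs(W[...,2]-zt)<4)
            P=W[top]; pr=[onz(F,*c0[::-1],zt) for c0 in [np.argwhere(top).mean(0)]][0]
            print(n,nm,c[i].round(1),st[i,4],"zt",zt.round(1),"depthmean",P.mean(0).round(1),"ray",pr.round(1),"ext",np.ptp(P[:,:2],axis=0).round(1))
            if nm=="blue":
                w=top&(hsv[...,1]<90); q=np.argwhere(w)
                if len(q)>5:
                    X=W[w][:,:2];cc=X.mean(0);a=np.linalg.svd(X-cc)[2][0]
                    # head is the wider end: points farther spread perp
                    pt=(X-cc)@a; pp=abs((X-cc)@[-a[1],a[0]])
                    s=pp[pt>0].mean()-pp[pt<0].mean(); a=a*np.sign(s)
                    print("   arrow",len(q),cc.round(1),np.degrees(np.arctan2(a[1],a[0])).round(1),"spread",s.round(2),"len",np.ptp(pt).round(1))
    # can: white, high
    wh=(hsv[...,1]<60)&(hsv[...,2]>150)
    for a,b in((183,195),(205,212.),(216,228)):
        mm=(W[...,2]>a)&(W[...,2]<b)&(W[...,0]>100)&(W[...,0]<800)&(F["z_map"]>0)
        P=W[mm]; 
        if n=="top": q=mm[140:280,130:270]
        if len(P)>20:
            r=cv2.minAreaRect(P[:,:2].astype(np.float32)); uv=np.argwhere(mm)
            print(n,"can layer",a,b,len(P),P.mean(0).round(1),"uv",uv.min(0)[::-1],uv.max(0)[::-1],"rect",np.round(r[0],1),np.round(r[1],1),round(r[2],1))
a=cv2.resize(f["frame"][170:310,340:460],None,fx=5,fy=4.28,interpolation=cv2.INTER_CUBIC)
b=cv2.resize(g["frame"][70:190,215:345],None,fx=3,fy=3,interpolation=cv2.INTER_CUBIC)
a=cv2.resize(f["frame"][170:310,340:460],None,fx=3,fy=3,interpolation=cv2.INTER_CUBIC)
c=np.zeros((420,750,3),np.uint8);c[:,:360]=a;c[:360,360:]=b
cv2.imwrite("pics/crop1.png",c)
E
python3 m.py
```

```text
top blue [101.3 147.5] 198 zt 2.3 depthmean [770.3 562.3   1.1] ray [768.9 561.3   2.3] ext [226.1 149.6]
   arrow 6 [735.  558.4] -65.6 spread -1.28 len 154.5
top blue [398.3 234.5] 460 zt 29.1 depthmean [ 545.  -236.5   28.1] ray [ 544.8 -236.3   29.1] ext [52.9 52.6]
   arrow 67 [ 548.9 -237.9] -8.7 spread -2.52 len 35.3
top blue [401.5 283.2] 942 zt 40.4 depthmean [ 424.6 -239.8   39.3] ray [ 424.5 -239.5   40.4] ext [75.2 75.3]
   arrow 114 [ 424.  -233.9] 99.2 spread -3.87 len 49.8
top pink [360.3 241.1] 441 zt 29.1 depthmean [ 525.4 -141.4   28.1] ray [ 525.3 -141.2   29.1] ext [54.2 52.5]
top orange [333.7 138.8] 306 zt 118.8 depthmean [760.8 -74.1 119.1] ray [760.9 -74.1 118.8] ext [37.4 35.3]
top orange [435.5 227.6] 447 zt 29.2 depthmean [ 562.3 -331.4   28.1] ray [ 562.1 -331.    29.2] ext [55.7 54.1]
top red [276.5 139.5] 823 zt 35.2 depthmean [786.6  75.7  34.1] ray [786.1  75.6  35.2] ext [75.8 98.2]
top can layer 183 195 4172 [570.6 230.3 188.2] uv [146 160] [237 259] rect [571.4 232.2] [182.8 123.4] 38.0
top can layer 205 212.0 79 [569.5 229.1 208.9] uv [162 172] [21
[... 1019 characters left out ...]
.3470e+02  1.3006e+03  7.0000e-01] ext [149.   17.3]
side orange [413.1 206.9] 775 zt 123.6 depthmean [765.9 -89.5 123.4] ray [765.7 -89.7 123.6] ext [43.2 38.5]
side orange [351.2 369.2] 911 zt 30.9 depthmean [ 560.2 -331.5   30. ] ray [ 560.  -331.9   30.9] ext [54.  54.6]
side red [393.3 174.5] 1311 zt 38.3 depthmean [785.4  72.8  36.3] ray [784.6  70.9  38.3] ext [74.5 96.9]
side can layer 183 195 2765 [534.8 199.  190.2] uv [42 62] [322 255] rect [370.4 125.2] [651.7 147.9] 28.0
side can layer 205 212.0 230 [321.9  75.3 208.7] uv [37 64] [302 251] rect [351.9 136.9] [643.5 125.9] 31.7
side can layer 216 228 587 [383.4 112.3 221.5] uv [31 60] [300 250] rect [349. 133.] [642.7 127. ] 32.5
```

View pics/crop1.png

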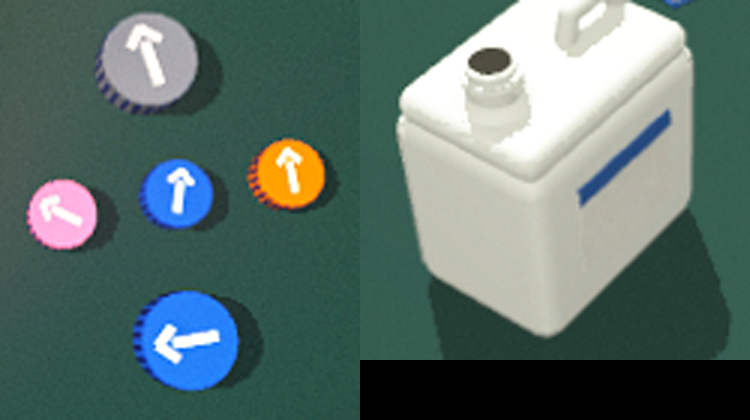

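The crop confirms the small blue cap at top (399,234): 55 mm across, its arrow pointing about -9° in world. The other blue is 75 mm across. Next: the neck and the handle.

```bash
cat > n.py <<'E'
from h import *
for n,box in(("top",(185,215,215,240)),("side",(246,80,272,104))):
    F=grab(n);im=F["frame"];x0,y0,x1,y1=box
    g=cv2.cvtColor(im,cv2.COLOR_BGR2GRAY); s=g[y0:y1,x0:x1]
    m=(s<120).astype(np.uint8)
    k,l,st,c=cv2.connectedComponentsWithStats(m);i=1+np.argmax(st[1:,4])
    ct=max(cv2.findContours((l==i).astype(np.uint8),cv2.RETR_EXTERNAL,cv2.CHAIN_APPROX_NONE)[0],key=cv2.contourArea)
    e=cv2.fitEllipse(ct);P=[onz(F,p[0,0]+x0,p[0,1]+y0,222)[:2] for p in ct];P=np.array(P)
    print(n,"hole px",np.array(e[0])+[x0,y0],e[1],st[i,4],"pt",onz(F,e[0][0]+x0,e[0][1]+y0,222).round(1),"ext",np.ptp(P,axis=0).round(1),"circ",cv2.minEnclosingCircle(P.astype(np.float32)))
    W=world(F);L=np.zeros(g.shape,bool)
    X=W[...,:2];R=(F["z_map"]>0)&(X[...,0]>450)&(X[...,0]<720)&(X[...,1]>120)&(X[...,1]<350)
    nk=np.array([510,185.])
    h=R&(W[...,2]>205)&(W[...,2]<232)
    d=np.linalg.norm(X-nk,axis=-1)
    H=X[h&(d>60)]; N=X[h&(d<40)]
    r=cv2.minAreaRect(H.astype(np.float32)); print(" handle",len(H),H.mean(0).round(1),r,"neckdepth",N.mean(0).round(1),cv2.minEnclosingCircle(N.astype(np.float32)))
    S=R&(W[...,2]>184)&(W[...,2]<197); r=cv2.minAreaRect(X[S].astype(np.float32)); print(" shoulder",S.sum(),r)
    v=H.mean(0)-N.mean(0);print(" yaw",np.degrees(np.arctan2(v[1],v[0])))
E
python3 n.py
```

```text
top hole px [198.99131489 226.62363434] (12.807328224182129, 13.784708976745605) 156 pt [528.7 199.  222. ] ext [25.8 27.8] circ ((528.7967529296875, 198.96499633789062), 14.02031421661377)
 handle 267 [612.  262.4] ((613.92626953125, 265.2652587890625), (66.82670593261719, 18.260976791381836), 36.953155517578125) neckdepth [527.3 194.7] ((529.6843872070312, 197.94436645507812), 23.048826217651367)
 shoulder 4115 ((571.86328125, 231.899658203125), (183.22694396972656, 123.51052856445312), 37.76827621459961)
 yaw 38.65946927045254
side hole px [257.77609062  89.81608009] (7.71708345413208, 13.024799346923828) 93 pt [527.8 201.  222. ] ext [27.5 26.6] circ ((527.5225830078125, 200.9242401123047), 13.859330177307129)
 handle 194 [610.9 258. ] ((612.469482421875, 262.1033020019531), (63.10179901123047, 16.89754295349121), 39.3275146484375) neckdepth [527.1 190.9] ((527.2822875976562, 195.72726440429688), 22.322219848632812)
 shoulder 2553 ((571.4434204101562, 231.8790283203125), (186.84268188476562, 124.3062515258789), 38.12279510498047)
 yaw 38.678030710402496
```

```bash
cat > p.py <<'E'
import sys
from h import *
from scipy.spatial.transform import Rotation as Ro
def plan(x,y,z,yaw):
    s=env.state();R=Ro.from_euler("xyz",s["ee_rot"],degrees=True);T=Ro.from_euler("xyz",[-90,0,yaw],degrees=True)
    g=s["ee_pos"]+R.apply([0,172,0])
    print("t",s["time_s"],"grasp pt",g.round(2),"rot",s["ee_rot"].round(2),"q",s["qpos"].round(1),"F",s["force"].round(1),"w",s["gripper_width"].round(1))
    print("turn",(R.inv()*T).as_rotvec().round(4),"shift",R.inv().apply(np.array([x,y,z+172])-s["ee_pos"]).round(2))
if __name__=="__main__": plan(*map(float,sys.argv[1:5]))
E
python3 p.py 543.4 -237.2 110 63
```

```text
Traceback (most recent call last):
  File "p.py", line 9, in <module>
    if __name__=="__main__": plan(*map(float,sys.argv[1:5]))
                             ~~~~^^^^^^^^^^^^^^^^^^^^^^^^^^^
  File "p.py", line 7, in plan
    print("t",s["time_s"],"grasp pt",g.round(2),"rot",s["ee_rot"].round(2),"q",s["qpos"].round(1),"F",s["force"].round(1),"w",s["gripper_width"].round(1))
                                                                                                                              ^^^^^^^^^^^^^^^^^^^^^^^^
AttributeError: 'float' object has no attribute 'round'
```

```bash
sed -i 's/s\["gripper_width"\].round(1)/round(s["gripper_width"],1)/' p.py; python3 p.py 543.4 -237.2 110 63
```

```text
t 0.3 grasp pt [ 130.97 -559.74  232.48] rot [-9.000e+01  3.000e-02 -7.683e+01] q [-78.   18.3  89.7   0.   72.   -1.1] F [ 0.8 -0.1 -0.3] w 91.5
turn [-7.0000e-04 -2.4406e+00 -2.0000e-04] shift [-220.15  122.62  475.06]
```

Request:
carry_out(increments=[[[0,-2.44,0],[-220,120,475],0],[[0,-2.44,0],[-220,120,475],0],[[0,-2.44,0],[-220,120,475],0],[[0,-2.44,0],[-220,120,475],0],[[0,-2.44,0],[-220,120,475],0],[[0,-2.44,0],[-220,120,475],0],[[0,-2.44,0],[-220,120,475],0],[[0,-2.44,0],[-220,120,475],0],[[0,-2.44,0],[-220,120,475],0],[[0,-2.44,0],[-220,120,475],0]], force=12)

```text
time_s: 1.13
ee_pos: [452.3, -308.2, 311.4]
ee_rot: [-90.0, -0.0, -4.9]
force: [1.1, -0.3, 0.1]
gripper_width: 91.2
```

```bash
python3 p.py 543.4 -237.2 110 63
```

```text
t 1.1333 grasp pt [ 452.31 -308.29  139.38] rot [-9.002e+01 -2.000e-02 -4.850e+00] q [-35.5  20.2 101.3  -0.   58.5 -30.6] F [ 1.1 -0.3  0.1] w 91.2
turn [ 6.0000e-04 -1.1843e+00  1.0000e-04] shift [84.8  29.38 78.48]
```

Request:
carry_out(increments=[[[0,-1.18,0],[80,28,75],0],[[0,-1.18,0],[80,28,75],0],[[0,-1.18,0],[80,28,75],0],[[0,-1.18,0],[80,28,75],0],[[0,-1.18,0],[80,28,75],0],[[0,-1.18,0],[80,28,75],0],[[0,-1.18,0],[80,28,75],0],[[0,-1.18,0],[80,28,75],0],[[0,-1.18,0],[80,28,75],0],[[0,-1.18,0],[80,28,75],0]])

```text
time_s: 1.97
ee_pos: [537.5, -242.3, 283.6]
ee_rot: [-90.0, 0.0, 62.7]
force: [-0.3, -0.6, 0.1]
gripper_width: 91.5
```

```bash
python3 p.py 543.4 -237.2 50 63
```

```text
t 1.9667 grasp pt [ 537.44 -242.32  111.57] rot [-8.999e+01  1.000e-02  6.269e+01] q [-25.4  25.3  97.5  -0.   57.2 -88.1] F [-0.3 -0.6  0.1] w 91.5
turn [-0.0001 -0.0054 -0.0001] shift [ 7.28 61.57 -2.94]
```

Request:
carry_out(increments=[[[0,0,0],[7.3,20,-3],0],[[0,0,0],[7.3,45,-3],0],[[0,0,0],[7.3,65,-3],0],[[0,0,0],[7.3,80,-3],0],[[0,0,0],[7.3,88,-3],0],[[0,0,0],[7.3,88,-3],0],[[0,0,0],[7.3,88,-3],1],[[0,0,0],[7.3,88,-3],1],[[0,0,0],[7.3,88,-3],1],[[0,0,0],[7.3,88,-3],1]], force=5)

```text
time_s: 2.8
ee_pos: [543.7, -237.4, 196.7]
ee_rot: [-90.1, -0.0, 62.4]
force: [0.7, -0.7, -0.0]
gripper_width: 67.8
```

Request:
carry_out(increments=[[[0,0,0],[0,0,0],1],[[0,0,0],[0,0,0],1],[[0,0,0],[0,0,0],1],[[0,0,0],[0,0,0],0],[[0,0,0],[0,0,0],0],[[0,0,0],[0,0,0],0]])

```text
time_s: 3.3
ee_pos: [543.4, -237.3, 195.5]
ee_rot: [-90.0, 0.0, 62.4]
force: [1.0, 0.3, -1.2]
gripper_width: 72.4
```

```bash
python3 p.py 543.4 -237.2 23 63
```

```text
t 3.3 grasp pt [ 543.37 -237.26   23.54] rot [-89.99   0.    62.39] q [-24.7  31.3 102.2  -0.   46.5 -87.1] F [ 1.   0.3 -1.2] w 72.4
turn [-0.0002 -0.0106 -0.0001] shift [0.05 0.54 0.03]
```

Request:
carry_out(increments=[[[0,1.57,0],[0,0.5,0],0],[[0,1.57,0],[0,0.5,0],0],[[0,1.57,0],[0,0.5,0],0],[[0,1.57,0],[0,0.5,0],0],[[0,1.57,0],[0,0.5,0],0],[[0,1.57,0],[0,0.5,0],0],[[0,1.57,0],[0,0.5,0],0],[[0,1.57,0],[0,0.5,0],0],[[0,1.57,0],[0,0.5,0],0],[[0,1.57,0],[0,0.5,0],0]])

```text
time_s: 4.13
ee_pos: [543.4, -237.2, 195.0]
ee_rot: [-90.0, 0.0, -9.6]
force: [0.7, 0.2, 0.4]
gripper_width: 91.3
```

Request:
carry_out(increments=[[[0,0.35,0],[0,0,0],0.2],[[0,0.35,0],[0,0,0],0.2],[[0,0.35,0],[0,0,0],0.2],[[0,0.35,0],[0,0,0],1],[[0,0.35,0],[0,0,0],1],[[0,0.35,0],[0,0,0],1],[[0,0.35,0],[0,0,0],1],[[0,0.35,0],[0,0,0],1],[[0,0.35,0],[0,0,0],1],[[0,0.35,0],[0,0,0],1]])

```text
time_s: 4.97
ee_pos: [543.5, -237.2, 195.1]
ee_rot: [-90.0, 0.0, -29.3]
force: [-0.2, 0.4, 0.7]
gripper_width: 55.2
```

```bash
python3 p.py 543.4 -237.2 23 63
```

```text
t 4.9667 grasp pt [ 543.45 -237.24   23.12] rot [-90.     0.   -29.25] q [-24.7  31.4 102.2  -0.   46.4   4.6] F [-0.2  0.4  0.7] w 55.2
turn [ 0.0000e+00 -1.6101e+00 -1.0000e-04] shift [-0.07  0.12  0.  ]
```

Request:
carry_out(increments=[[[0,0,0],[0,0,0],0.2],[[0,0,0],[0,0,0],0.2],[[0,-1.6,0],[0,0,0],0.2],[[0,-1.6,0],[0,0,0],0.2],[[0,-1.6,0],[0,0,0],0.2],[[0,-1.6,0],[0,0,0],0.2],[[0,-1.6,0],[0,0,0],0.2],[[0,-1.6,0],[0,0,0],0.2],[[0,-1.6,0],[0,0,0],0.2],[[0,-1.6,0],[0,0,0],0.2]])

```text
time_s: 5.8
ee_pos: [543.5, -237.3, 195.2]
ee_rot: [-90.0, -0.0, 28.4]
force: [-0.4, -0.3, -0.4]
gripper_width: 72.9
```

Request:
carry_out(increments=[[[0,-0.6,0],[0,0,0],0.2],[[0,-0.6,0],[0,0,0],0.2],[[0,-0.6,0],[0,0,0],0.2],[[0,-0.6,0],[0,0,0],0.2],[[0,-0.6,0],[0,0,0],0.2],[[0,-0.6,0],[0,0,0],1],[[0,-0.6,0],[0,0,0],1],[[0,-0.6,0],[0,0,0],1],[[0,-0.6,0],[0,0,0],1],[[0,-0.6,0],[0,0,0],1]], force=25)

```text
time_s: 6.63
ee_pos: [543.5, -237.2, 195.2]
ee_rot: [-90.0, 0.0, 62.3]
force: [0.3, -1.1, 0.6]
gripper_width: 55.0
```

```bash
python3 p.py 543.4 -237.2 290 63
```

```text
t 6.6333 grasp pt [ 543.47 -237.25   23.18] rot [-90.     0.    62.34] q [-24.7  31.4 102.2  -0.   46.4 -87. ] F [ 0.3 -1.1  0.6] w 55.0
turn [ 0.0001 -0.0115 -0.    ] shift [-1.0000e-02 -2.6682e+02  6.0000e-02]
```

Request:
carry_out(increments=[[[0,0,0],[0,-15,0],1],[[0,0,0],[0,-35,0],1],[[0,0,0],[0,-65,0],1],[[0,0,0],[0,-100,0],1],[[0,0,0],[0,-135,0],1],[[0,0,0],[0,-170,0],1],[[0,0,0],[0,-205,0],1],[[0,0,0],[0,-230,0],1],[[0,0,0],[0,-240,0],1],[[0,0,0],[0,-240,0],1]])

```text
time_s: 7.47
ee_pos: [543.6, -237.3, 437.7]
ee_rot: [-90.3, -0.0, 62.4]
force: [-0.4, -0.2, -0.5]
gripper_width: 54.9
```

```bash
python3 p.py 528.3 199 265 79
```

```text
t 7.4667 grasp pt [ 544.43 -237.69  265.71] rot [-9.031e+01 -1.000e-02  6.237e+01] q [-24.7  18.9  84.   -0.   76.8 -87.1] F [-0.4 -0.2 -0.5] w 54.9
turn [ 0.0055 -0.2902 -0.0006] shift [379.45  -0.4  215.85]
```

Request:
carry_out(increments=[[[0,-0.29,0],[30,0,17],1],[[0,-0.29,0],[60,0,34],1],[[0,-0.29,0],[95,0,54],1],[[0,-0.29,0],[130,0,74],1],[[0,-0.29,0],[165,0,94],1],[[0,-0.29,0],[200,0,114],1],[[0,-0.29,0],[235,0,134],1],[[0,-0.29,0],[270,0,154],1],[[0,-0.29,0],[300,0,171],1],[[0,-0.29,0],[330,0,188],1]])

```text
time_s: 8.3
ee_pos: [529.0, 144.2, 432.3]
ee_rot: [-89.7, 0.1, 79.0]
force: [0.4, -0.1, -0.7]
gripper_width: 54.5
```

Request:
carry_out(increments=[[[0,0,0],[25,0,7],1],[[0,0,0],[45,0,13],1],[[0,0,0],[55,0,15],1],[[0,0,0],[55,0,15],1],[[0,0,0],[55,0,15],1],[[0,0,0],[55,0,15],1]])

```text
time_s: 8.8
ee_pos: [525.7, 198.1, 434.3]
ee_rot: [-89.9, 0.1, 79.0]
force: [0.4, 0.2, -0.8]
gripper_width: 54.8
```

```bash
python3 p.py 528.3 199 255 79; python3 - <<'E'
from h import *
f=grab("top");g=grab("side")
c=np.zeros((600,800,3),np.uint8)
c[:400,:400]=cv2.resize(f["frame"][180:280,150:250],None,fx=4,fy=4,interpolation=cv2.INTER_CUBIC)
c[:600,400:]=cv2.resize(g["frame"][10:160,210:310],None,fx=4,fy=4,interpolation=cv2.INTER_CUBIC)
cv2.imwrite("pics/over.png",c)
E
```

```text
t 8.8 grasp pt [525.42 197.84 262.28] rot [-89.94   0.1   78.96] q [ 19.5  16.2  88.4  -0.1  75.5 -59.5] F [ 0.4  0.2 -0.8] w 54.8
turn [-0.0011 -0.0008 -0.0017] shift [ 1.42  7.27 -2.43]
```

View pics/over.png

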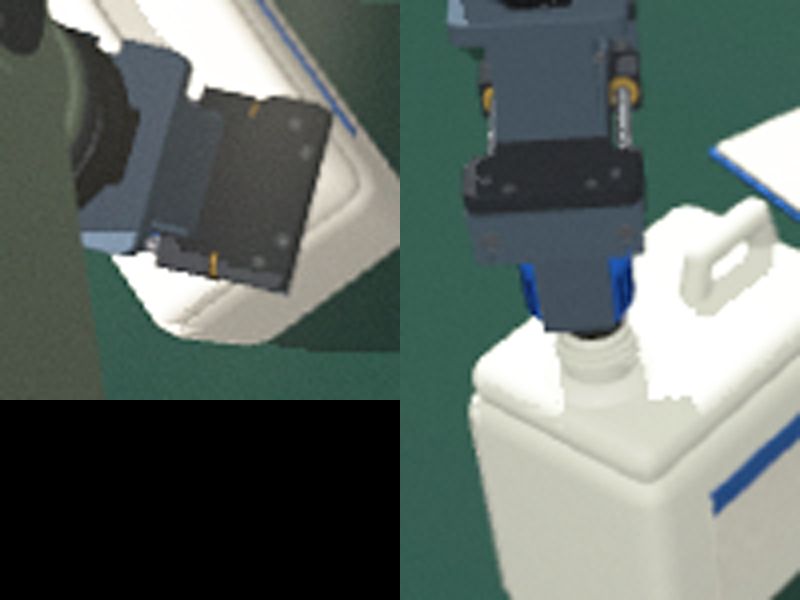

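The cap hangs level over the neck; its side-crop silhouette is centred near column 578, against about 593 for the neck. I'll compare that with the projection.

```bash
cat > q.py <<'E'
from h import *
g=grab("side");s=env.state()
K=np.array(g["camera_matrix"],float);D=np.array([float(g["k1"]),0,0,0,0])
pr=lambda P:cv2.projectPoints(np.array(P,float).reshape(-1,1,3),np.array(g["rvec"],float),np.array(g["tvec"],float),K,D)[0].reshape(-1,2)
x,y,z=s["ee_pos"]-[0.3,0.3,172];o=z-23.2
print("TCP grasp",x,y,"cap origin z",o)
a=np.linspace(0,2*np.pi,73)
c,_=ray(g,257,90);d=np.array([x,y])-c[:2];d/=np.linalg.norm(d);n=np.array([d[1],-d[0]])
hsv=cv2.cvtColor(g["frame"],cv2.COLOR_BGR2HSV)
b=cv2.inRange(hsv,(100,150,60),(125,255,255))
for h in(10,15,20):
    P=pr([[x+27.5*n[0]*k,y+27.5*n[1]*k,o+h] for k in(-1,0,1)])
    r=int(round(P[1,1]));cols=np.where(b[r,225:290])[0]+225
    print("h",h,"pred L C R",P[:,0].round(1),"row",r,"seen",cols.min(),cols.max()+1,"mid",(cols.min()+cols.max()+1)/2)
# neck sides: white vs green at mid neck heights
gr=hsv[...,1]
for zz in(205,200,196):
    P=pr([[528.3,199,zz],[528.3+22.5*n[0],199+22.5*n[1],zz],[528.3-22.5*n[0],199-22.5*n[1],zz]]);print("neck pred",zz,P.round(1).tolist())
print("hole pred",pr([[528.3,199,222]]),"measured 257.8 89.8; mm/px",27.5/abs(pr([[x,y,222]])-pr([[x+27.5*n[0],y+27.5*n[1],222]]))[0,0], "n",n)
E
python3 q.py
```

```text
TCP grasp 525.4064394623659 197.66619187003445 cap origin z 239.82968751528335
h 10 pred L C R [241.8 255.5 269.2] row 80 seen 241 268 mid 254.5
h 15 pred L C R [241.5 255.3 269. ] row 78 seen 240 268 mid 254.0
h 20 pred L C R [241.2 255.  268.8] row 76 seen 240 268 mid 254.0
neck pred 205 [[259.1, 96.8], [269.8, 95.5], [248.2, 98.1]]
neck pred 200 [[259.3, 98.7], [270.0, 97.4], [248.5, 100.0]]
neck pred 196 [[259.5, 100.1], [270.2, 98.9], [248.8, 101.4]]
hole pred [[258.22982724  90.36076383]] measured 257.8 89.8; mm/px 2.0574800228926695 n [ 0.99365401 -0.11247982]
```

```bash
python3 p.py 528.8 199.3 241.2 79
```

```text
t 8.95 grasp pt [525.68 197.89 263.03] rot [-9.000e+01  3.000e-02  7.891e+01] q [ 19.5  16.1  88.4  -0.   75.5 -59.4] F [-0.3 -0.3 -0.4] w 54.7
turn [-0.     -0.0015 -0.0005] shift [ 1.91 21.83 -2.78]
```

Request:
carry_out(increments=[[[0,0,0],[1.9,0,-2.8],1],[[0,0,0],[1.9,4,-2.8],1],[[0,0,0],[1.9,8,-2.8],1],[[0,0,0],[1.9,12,-2.8],1],[[0,0,0],[1.9,15,-2.8],1],[[0,0,0],[1.9,18,-2.8],1],[[0,0,0],[1.9,20,-2.8],1],[[0,0,0],[1.9,22,-2.8],1],[[0,0,0],[1.9,22,-2.8],1],[[0,0,0],[1.9,22,-2.8],1]])

```text
time_s: 9.78
ee_pos: [528.6, 200.5, 413.1]
ee_rot: [-90.0, 0.0, 79.0]
force: [-0.2, 0.4, -1.4]
gripper_width: 54.8
```

```bash
python3 p.py 528.8 199.3 241.2 79
```

```text
t 9.7833 grasp pt [528.65 200.52 241.12] rot [-9.001e+01  1.000e-02  7.902e+01] q [ 19.6  17.2  90.1  -0.   72.7 -59.4] F [-0.2  0.4 -1.4] w 54.8
turn [ 0.0001  0.0003 -0.0001] shift [-1.18 -0.08 -0.39]
```

Request:
carry_out(increments=[[[0,0,0],[-0.8,1,0],1],[[0,0,0],[-0.8,2,0],1],[[0,0,0],[-0.8,3,0],1],[[0,0,0],[-0.8,3,0],1]])

```text
time_s: 10.12
ee_pos: [528.7, 199.7, 411.2]
ee_rot: [-90.1, -0.1, 79.0]
force: [0.4, -0.6, 3.4]
gripper_width: 54.4
```

Request:
carry_out(increments=[[[0,0,0],[0,0.5,0],1],[[0,0,0],[0,1,0],1],[[0,0,0],[0,1.5,0],1],[[0,0,0],[0,1.5,0],1]])

```text
time_s: 10.45
ee_pos: [529.0, 199.4, 408.6]
ee_rot: [-90.1, 0.0, 79.0]
force: [2.6, -2.9, 2.4]
gripper_width: 54.4
```

Request:
carry_out(increments=[[[0,0,0],[0,0.5,0],1],[[0,0,0],[0,0.8,0],1],[[0,0,0],[0,0.8,0],1]])

```text
time_s: 10.7
ee_pos: [528.9, 199.4, 408.0]
ee_rot: [-90.1, 0.0, 79.0]
force: [4.7, -3.2, 2.4]
gripper_width: 54.5
```

```bash
python3 p.py 528.8 199.3 241.2 79
```

```text
t 10.7 grasp pt [529.21 199.25 235.98] rot [-9.011e+01  3.000e-02  7.901e+01] q [ 19.5  17.3  90.6  -0.1  72.  -59.5] F [ 4.7 -3.2  2.4] w 54.5
turn [ 0.0019  0.0002 -0.0005] shift [-0.12 -5.22  0.08]
```

Request:
carry_out(increments=[[[0,0,0],[-0.2,0,-0.5],1],[[0,0,0],[-0.4,0,-0.9],1],[[0,0,0],[-0.4,0,-0.9],1],[[0,0,0],[-0.4,0,-0.9],1]])

```text
time_s: 11.03
ee_pos: [529.3, 199.2, 407.7]
ee_rot: [-90.0, 0.0, 79.0]
force: [3.2, -2.0, 2.7]
gripper_width: 54.8
```

Request:
carry_out(increments=[[[0,0,0],[0,0.4,0],1],[[0,0,0],[0,0.4,0],1],[[0,0,0],[0,0.4,0],1]])

```text
time_s: 11.28
ee_pos: [529.3, 199.2, 407.5]
ee_rot: [-90.0, -0.0, 79.0]
force: [3.1, -1.7, 3.0]
gripper_width: 54.5
```

```bash
python3 p.py 528.8 199.3 241.2 79
```

```text
t 11.2833 grasp pt [529.27 199.18 235.52] rot [-90.01  -0.    79.01] q [ 19.5  17.4  90.6  -0.   72.  -59.6] F [ 3.1 -1.7  3. ] w 54.5
turn [0.0001 0.0002 0.    ] shift [ 0.03 -5.68  0.47]
```

Request:
carry_out(increments=[[[0,0,0],[-0.4,0,-1],1],[[0,0,0],[-0.4,0,-1],1],[[0,0,0],[-0.4,0,-1],1],[[0,0,0],[-0.4,0,-1],1]])

```text
time_s: 11.62
ee_pos: [529.7, 198.9, 407.5]
ee_rot: [-89.9, -0.0, 79.0]
force: [-1.0, 1.6, 5.0]
gripper_width: 54.6
```

Request:
carry_out(increments=[[[0,0,0],[0,0.6,0],1],[[0,0,0],[0,0.6,0],1],[[0,0,0],[0,0.6,0],1]])

```text
time_s: 11.87
ee_pos: [529.6, 198.9, 407.4]
ee_rot: [-89.9, -0.0, 79.0]
force: [-2.6, -0.8, 7.3]
gripper_width: 55.0
```

```bash
python3 p.py 528.8 199.3 241.2 79; python3 n.py | grep -A3 side
```

```text
t 11.8667 grasp pt [529.44 199.07 235.37] rot [-8.992e+01 -5.000e-02  7.901e+01] q [ 19.4  17.4  90.6   0.1  72.  -59.6] F [-2.6 -0.8  7.3] w 55.0
turn [-0.0013  0.0003  0.0008] shift [ 0.25 -5.83  0.9 ]
side hole px [257.9706831   90.07569122] (24.670610427856445, 27.727834701538086) 543 pt [528.  200.1 222. ] ext [60.3 79.4] circ ((526.0874633789062, 201.77439880371094), 41.596683502197266)
 handle 196 [611.5 258.6] ((613.7186889648438, 260.99359130859375), (65.00142669677734, 17.040969848632812), 35.335533142089844) neckdepth [523.9 172.8] ((520.8030395507812, 183.28028869628906), 28.80862045288086)
 shoulder 2207 ((571.137451171875, 230.5565643310547), (186.003662109375, 124.02755737304688), 36.81211471557617)
 yaw 44.39603928710178n.py:16: RuntimeWarning: Mean of empty slice.
  r=cv2.minAreaRect(H.astype(np.float32)); print(" handle",len(H),H.mean(0).round(1),r,"neckdepth",N.mean(0).round(1),cv2.minEnclosingCircle(N.astype(np.float32)))
  ret = um.true_divide(
n.py:18: RuntimeWarning: Mean of empty slice.
  v=H.mean(0)-N.mean(0);print(" yaw",np.degrees(np.arctan2(v[1],v[0])))
```

Request:
carry_out(increments=[[[0,-0.1,0],[0,0,0.3],1],[[0,-0.2,0],[0,0,0.3],1],[[0,-0.2,0],[0,0,0.3],1]])

```text
time_s: 12.22
ee_pos: [530.1, 198.3, 407.4]
ee_rot: [-90.1, 0.0, 90.7]
force: [1.0, -0.6, 6.1]
gripper_width: 54.8
```

Request:
carry_out(increments=[[[0,-0.1,0],[0,0,0],1],[[0,-0.2,0],[0,0,0],1],[[0,-0.2,0],[0,0,0],1]])

```text
time_s: 12.47
ee_pos: [530.2, 198.5, 407.3]
ee_rot: [-90.1, 0.0, 102.1]
force: [0.1, -1.3, 6.5]
gripper_width: 54.6
```

Request:
carry_out(increments=[[[0,-0.1,0],[0,0,0],1],[[0,-0.1,0],[0,0,0],1]])

```text
time_s: 12.63
ee_pos: [530.1, 198.6, 407.1]
ee_rot: [-90.1, 0.0, 107.7]
force: [0.8, 0.1, 3.9]
gripper_width: 54.9
```

Request:
carry_out(increments=[[[0,-0.06,0],[0,0,0],1],[[0,-0.06,0],[0,0,0],1]])

```text
time_s: 12.8
ee_pos: [529.7, 198.6, 406.0]
ee_rot: [-89.9, -0.0, 111.0]
force: [0.5, 0.1, -0.3]
gripper_width: 54.5
```

Request:
carry_out(increments=[[[0,-0.06,0],[0,0,0],1],[[0,-0.06,0],[0,0,0],1]])

```text
time_s: 12.97
ee_pos: [529.7, 198.6, 405.8]
ee_rot: [-89.9, -0.0, 114.4]
force: [1.0, -0.1, -1.1]
gripper_width: 54.6
```

```bash
python3 p.py 528.8 199.3 241.2 79
```

```text
t 12.9667 grasp pt [529.41 198.51 233.82] rot [-8.9880e+01 -1.0000e-02  1.1444e+02] q [ 19.4  17.5  90.7   0.   71.9 -95.1] F [ 1.  -0.1 -1.1] w 54.6
turn [-2.000e-03  6.186e-01 -4.000e-04] shift [ 1.   -7.38  0.6 ]
```

The thread dropped in: contact force fell to 0 N near yaw 110°, where the arrow was predicted to pass. Next I follow it down.

Request:
carry_out(increments=[[[0,0,0],[0,1,0],1],[[0,0,0],[0,2,0],1],[[0,0,0],[0,3,0],1],[[0,0,0],[0,4,0],1],[[0,0,0],[0,4,0],1]])

```text
time_s: 13.38
ee_pos: [529.7, 198.6, 402.4]
ee_rot: [-89.9, -0.0, 114.5]
force: [0.1, -0.4, -1.1]
gripper_width: 54.6
```

Request:
carry_out(increments=[[[0,0,0],[0,0.5,0],1],[[0,0,0],[0,0.5,0],1],[[0,0,0],[0,0.5,0],1]])

```text
time_s: 13.63
ee_pos: [529.9, 198.6, 402.3]
ee_rot: [-90.0, 0.0, 114.5]
force: [-0.3, -0.2, 0.0]
gripper_width: 54.7
```

```bash
python3 p.py 528.8 199.3 241.2 79
```

```text
t 13.6333 grasp pt [529.85 198.61 230.32] rot [-90.     0.   114.52] q [ 19.4  17.6  91.1  -0.   71.3 -95.1] F [-0.3 -0.2  0. ] w 54.7
turn [-1.0e-04  6.2e-01 -1.0e-04] shift [  1.06 -10.88   0.68]
```

Request:
carry_out(increments=[[[0,0,0],[0,0.7,0],1],[[0,0,0],[0,0.7,0],1],[[0,0,0],[0,0.7,0],1]])

```text
time_s: 13.88
ee_pos: [529.8, 198.6, 402.2]
ee_rot: [-90.0, 0.0, 114.5]
force: [-1.6, -0.5, 5.2]
gripper_width: 55.0
```

Request:
carry_out(increments=[[[0,0,0],[0,0.5,0],1],[[0,0,0],[0,0.5,0],1],[[0,0,0],[0,0.5,0],1]])

```text
time_s: 14.13
ee_pos: [529.7, 198.6, 402.2]
ee_rot: [-90.0, 0.0, 114.5]
force: [-2.0, -1.1, 6.6]
gripper_width: 54.6
```

The cap now rests at origin height 402.2-195.2 = 207.0, matching the stated 207 mm. Turning forward along the helix, in steps.

Request:
carry_out(increments=[[[0,0.12,0],[0,-0.7,0],1],[[0,0.24,0],[0,-0.55,0],1],[[0,0.36,0],[0,-0.45,0],1],[[0,0.48,0],[0,-0.35,0],1],[[0,0.6,0],[0,-0.2,0],1],[[0,0.72,0],[0,-0.1,0],1],[[0,0.84,0],[0,0,0],1],[[0,0.96,0],[0,0.1,0],1],[[0,1.08,0],[0,0.25,0],1],[[0,1.2,0],[0,0.35,0],1]])

```text
time_s: 14.97
ee_pos: [530.0, 198.5, 401.1]
ee_rot: [-90.1, -0.0, 45.4]
force: [0.1, -1.4, 3.2]
gripper_width: 54.0
```

```bash
python3 p.py 528.8 199.3 241.2 79; python3 -c "
from h import *
s=env.state();print(s['torque'],s['qvel'])"
```

```text
t 14.9667 grasp pt [530.21 198.43 229.07] rot [-9.006e+01 -3.000e-02  4.545e+01] q [ 19.4  17.6  91.2  -0.   71.1 -26.1] F [ 0.1 -1.4  3.2] w 54.0
turn [ 1.100e-03 -5.856e-01  2.000e-04] shift [ -0.29 -12.13   1.44]
[-0.06210426 -0.07337164  0.04200528] [ 2.56671435e-02  4.87841378e-02  3.81652439e-02  6.19838944e-02
 -5.31846230e-02  8.16866618e+01]
```

Request:
carry_out(increments=[[[0,0.12,0],[0,0.1,0],1],[[0,0.24,0],[0,0.25,0],1],[[0,0.36,0],[0,0.35,0],1],[[0,0.48,0],[0,0.45,0],1],[[0,0.6,0],[0,0.55,0],1],[[0,0.72,0],[0,0.7,0],1],[[0,0.84,0],[0,0.8,0],1],[[0,0.96,0],[0,0.9,0],1],[[0,1.08,0],[0,1.05,0],1],[[0,1.2,0],[0,1.15,0],1]])

```text
time_s: 15.8
ee_pos: [530.0, 198.6, 399.9]
ee_rot: [-90.0, -0.0, -23.3]
force: [-1.0, 0.9, 3.6]
gripper_width: 54.4
```

Request:
carry_out(increments=[[[0,0.12,0],[0,0.1,0],1],[[0,0.24,0],[0,0.25,0],1],[[0,0.36,0],[0,0.35,0],1],[[0,0.48,0],[0,0.45,0],1],[[0,0.6,0],[0,0.55,0],1],[[0,0.72,0],[0,0.7,0],1],[[0,0.74,0],[0,0.7,0],1],[[0,0.74,0],[0,0.7,0],1]])

```text
time_s: 16.47
ee_pos: [530.2, 198.7, 399.2]
ee_rot: [-89.9, -0.0, -65.3]
force: [1.1, -0.5, 3.5]
gripper_width: 54.1
```

```bash
python3 p.py 528.8 199.3 241.2 79
```

```text
t 16.4667 grasp pt [530.46 198.75 227.22] rot [-8.991e+01 -2.000e-02 -6.527e+01] q [19.4 17.7 91.4 -0.  70.8 84.7] F [ 1.1 -0.5  3.5] w 54.1
turn [-3.000e-04 -2.518e+00  2.100e-03] shift [ -1.14 -13.98  -0.99]
```

Request:
carry_out(increments=[[[0,0,0],[0,-0.5,0],1],[[0,0,0],[0,-0.5,0],0.25],[[0,0,0],[0,-0.5,0],0.25],[[0,0,0],[0,-0.5,0],0.25],[[0,0,0],[0,-0.5,0],0.25]])

```text
time_s: 16.88
ee_pos: [529.8, 198.6, 399.1]
ee_rot: [-90.1, 0.0, -65.3]
force: [0.1, -0.2, 0.2]
gripper_width: 68.3
```

Request:
carry_out(increments=[[[0,-0.12,0],[0,0,0],0.25],[[0,-0.24,0],[0,0,0],0.25],[[0,-0.36,0],[0,0,0],0.25],[[0,-0.48,0],[0,0,0],0.25],[[0,-0.6,0],[0,0,0],0.25],[[0,-0.72,0],[0,0,0],0.25],[[0,-0.84,0],[0,0,0],0.25],[[0,-0.96,0],[0,0,0],0.25],[[0,-1.08,0],[0,0,0],0.25],[[0,-1.2,0],[0,0,0],0.25]])

```text
time_s: 17.72
ee_pos: [529.8, 198.6, 399.3]
ee_rot: [-90.0, 0.0, 3.7]
force: [0.1, -1.1, -0.1]
gripper_width: 68.6
```

```bash
python3 p.py 529.8 198.7 227.2 114.7; python3 - <<'E'
from h import *
f=grab("top");g=grab("side")
c=np.zeros((480,800,3),np.uint8)
c[:400,:400]=cv2.resize(f["frame"][180:280,150:250],None,fx=4,fy=4,interpolation=cv2.INTER_CUBIC)
c[:480,400:]=cv2.resize(g["frame"][40:160,210:310],None,fx=4,fy=4,interpolation=cv2.INTER_CUBIC)
cv2.imwrite("pics/mid.png",c)
E
```

```text
t 17.7167 grasp pt [529.77 198.57 227.27] rot [-9.001e+01  2.000e-02  3.750e+00] q [19.4 17.7 91.4 -0.  71.  15.6] F [ 0.1 -1.1 -0.1] w 68.6
turn [-2.0000e-04 -1.9365e+00 -4.0000e-04] shift [-0.03  0.07  0.09]
```

View pics/mid.png

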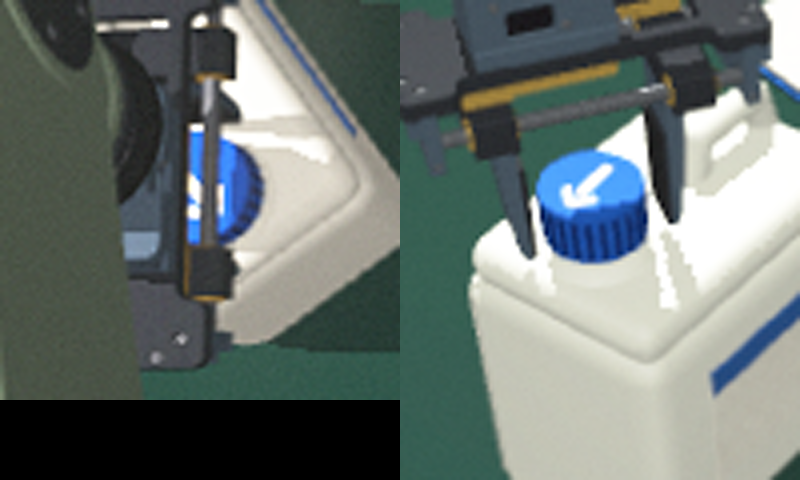

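Side crop: the cap sits level on the neck (about 592,205), arrow pointing away from the handle, as expected half a turn on. I'll measure the arrow and keep rewinding.

```bash
python3 - <<'E'
from h import *
g=grab("side");hsv=cv2.cvtColor(g["frame"],cv2.COLOR_BGR2HSV)
x0,y0,x1,y1=245,78,271,95
b=cv2.inRange(hsv,(100,120,100),(125,255,255));cts=cv2.findContours(b,cv2.RETR_EXTERNAL,cv2.CHAIN_APPROX_NONE)[0]
m=np.zeros_like(b)
for c in cts:
    if cv2.pointPolygonTest(cv2.convexHull(c),(257,90),False)>=0: cv2.fillPoly(m,[cv2.convexHull(c)],1)
w=(m>0)&(hsv[...,1]<110)&(hsv[...,2]>130);w[98:]=0
q=np.argwhere(w);z=204+29
X=np.array([onz(g,u,v,z)[:2] for v,u in q]);cc=X.mean(0);a=np.linalg.svd(X-cc)[2][0]
t=(X-cc)@a;p=abs((X-cc)@[-a[1],a[0]]);s=p[t>0].mean()-p[t<0].mean();a*=np.sign(s)
print(len(q),cc,np.ptp(t),s,np.degrees(np.arctan2(a[1],a[0])))
E
```

```text
82 [526.19759472 197.94615664] 51.124204289275404 -1.3130474183450973 40.800184146203414
```

Request:
carry_out(increments=[[[0,-0.12,0],[0,0,0],0.25],[[0,-0.24,0],[0,0,0],0.25],[[0,-0.36,0],[0,0,0],0.25],[[0,-0.48,0],[0,0,0],0.25],[[0,-0.6,0],[0,0,0],0.25],[[0,-0.72,0],[0,0,0],0.25],[[0,-0.84,0],[0,0,0],0.25],[[0,-0.96,0],[0,0,0],0.25],[[0,-1.08,0],[0,0,0],0.25],[[0,-1.2,0],[0,0,0],0.25]])

```text
time_s: 18.7
ee_pos: [529.9, 198.6, 399.4]
ee_rot: [-90.0, 0.0, 72.3]
force: [-0.1, 0.1, 0.3]
gripper_width: 68.8
```

Request:
carry_out(increments=[[[0,-0.12,0],[0,0,0],0.25],[[0,-0.24,0],[0,0,0],0.25],[[0,-0.36,0],[0,0,0],0.25],[[0,-0.48,0],[0,0,0],0.25],[[0,-0.6,0],[0,0,0],0.25],[[0,-0.72,0],[0,0,0],0.25],[[0,-0.74,0],[0,0,0],0.25],[[0,-0.74,0],[0,0,0],0.25]])

```text
time_s: 19.37
ee_pos: [529.9, 198.6, 399.4]
ee_rot: [-90.0, 0.0, 114.3]
force: [-0.3, -0.8, 0.2]
gripper_width: 68.6
```

Request:
carry_out(increments=[[[0,0,0],[0,0,0],1],[[0,0,0],[0,0,0],1],[[0,0,0],[0,0,0],1],[[0,0,0],[0,0,0],1],[[0,0,0],[0,0,0],1],[[0,0,0],[0,0,0],1]], force=25)

```text
time_s: 19.87
ee_pos: [529.9, 198.6, 399.4]
ee_rot: [-90.0, 0.0, 114.5]
force: [-0.6, -0.2, -0.0]
gripper_width: 55.1
```

```bash
python3 p.py 529.8 198.7 227.2 114.7
```

```text
t 19.8667 grasp pt [529.9  198.61 227.4 ] rot [-90.     0.   114.51] q [ 19.4  17.7  91.3  -0.   71.  -95.1] F [-0.6 -0.2 -0. ] w 55.1
turn [-0.0001 -0.0033 -0.0001] shift [0.11 0.2  0.06]
```

Request:
carry_out(increments=[[[0,0.12,0],[0,0.1,0],1],[[0,0.24,0],[0,0.25,0],1],[[0,0.36,0],[0,0.35,0],1],[[0,0.48,0],[0,0.45,0],1],[[0,0.6,0],[0,0.55,0],1],[[0,0.72,0],[0,0.7,0],1],[[0,0.84,0],[0,0.8,0],1],[[0,0.96,0],[0,0.9,0],1],[[0,1.08,0],[0,1.05,0],1],[[0,1.2,0],[0,1.15,0],1]])

```text
time_s: 20.7
ee_pos: [529.9, 198.6, 398.2]
ee_rot: [-90.0, 0.0, 45.4]
force: [-0.6, 0.2, -0.2]
gripper_width: 54.6
```

Request:
carry_out(increments=[[[0,0.12,0],[0,0.1,0],1],[[0,0.24,0],[0,0.25,0],1],[[0,0.36,0],[0,0.35,0],1],[[0,0.48,0],[0,0.45,0],1],[[0,0.6,0],[0,0.55,0],1],[[0,0.72,0],[0,0.7,0],1],[[0,0.84,0],[0,0.8,0],1],[[0,0.96,0],[0,0.9,0],1],[[0,1.08,0],[0,1.05,0],1],[[0,1.2,0],[0,1.15,0],1]])

```text
time_s: 21.53
ee_pos: [529.8, 198.6, 397.1]
ee_rot: [-90.0, 0.0, -23.3]
force: [0.4, 0.2, 0.5]
gripper_width: 55.0
```

Request:
carry_out(increments=[[[0,0.12,0],[0,0.1,0],1],[[0,0.24,0],[0,0.25,0],1],[[0,0.36,0],[0,0.35,0],1],[[0,0.48,0],[0,0.45,0],1],[[0,0.6,0],[0,0.55,0],1],[[0,0.72,0],[0,0.7,0],1],[[0,0.83,0],[0,0.8,0],1],[[0,0.83,0],[0,0.8,0],1],[[0,0.83,0],[0,0.8,0],1]])

```text
time_s: 22.28
ee_pos: [529.9, 198.6, 396.3]
ee_rot: [-90.0, -0.0, -70.4]
force: [0.3, -0.1, 0.8]
gripper_width: 54.5
```

```bash
python3 p.py 529.8 198.7 224.1 -70; python3 n.py 2>/dev/null| grep -E "^(top|side)| shoulder| handle"; python3 - <<'E'
from h import *
f=grab("top");g=grab("side")
c=np.zeros((600,800,3),np.uint8)
c[:250,:400]=cv2.resize(f["frame"],(400,250),interpolation=cv2.INTER_AREA)
c[250:500,:400]=cv2.resize(g["frame"],(400,250),interpolation=cv2.INTER_AREA)
c[:600,400:]=cv2.resize(g["frame"][40:190,210:310],None,fx=4,fy=4,interpolation=cv2.INTER_CUBIC)
cv2.imwrite("pics/end.png",c)
E
```

```text
t 22.2833 grasp pt [529.97 198.57 224.35] rot [-8.999e+01 -1.000e-02 -7.038e+01] q [19.4 17.8 91.6 -0.  70.6 89.8] F [ 0.3 -0.1  0.8] w 54.5
turn [-0.0001 -0.0067  0.0002] shift [-0.15  0.25 -0.1 ]
top hole px [199.42665672 226.88512802] (27.082483291625977, 33.71524429321289) 696 pt [528.2 198.  222. ] ext [48.4 60.6] circ ((529.906005859375, 199.4374542236328), 36.29832458496094)
 handle 42 [610.5 254.3] ((611.0562133789062, 256.46417236328125), (37.06144714355469, 6.847684860229492), 38.70545959472656) neckdepth [517.1 195.2] ((521.3864135742188, 201.3542022705078), 28.202674865722656)
 shoulder 1466 ((572.7124633789062, 229.3369598388672), (193.27752685546875, 112.98075103759766), 31.6018123626709)
side hole px [258.58833122  91.32323456] (26.783138275146484, 29.42584228515625) 600 pt [528.4 195.7 222. ] ext [62.6 87. ] circ ((526.6824951171875, 196.754150390625), 46.48783874511719)
 handle 61 [629.5 271.3] ((625.3606567382812, 270.7187805175781), (36.47313690185547, 11.723230361938477), 40.38780212402344) neckdepth [517.4 182.6] ((521.3031005859375, 192.61605834960938), 37.13490295410156)
 shoulder 1869 ((571.6419677734375, 230.8656005859375), (186.0857391357422, 123.90312957763672), 36.489139556884766)
```

View pics/end.png

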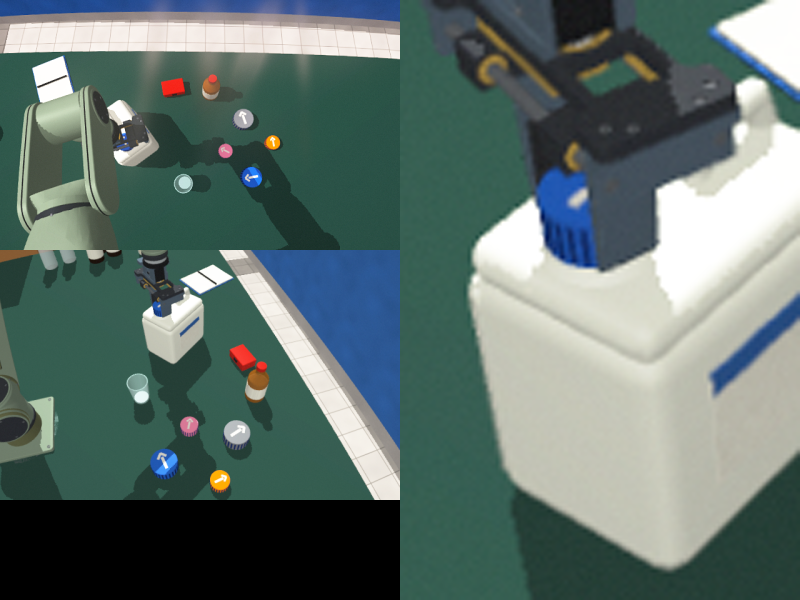

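The final view shows the cap level and gripped (about 575,215 in the crop). The can stands where it was, and the bottle, beaker and case are untouched. Cap origin is 396.3-195.2 = 201.1 mm, against 201 expected.

```bash
python3 -c "
from workcell import env
print(env.job_done())"
```

```text
the job is handed in; nothing more can be done
None
```

The blue cap is started on the jerrycan's thread, not screwed home, and still gripped at 25 N. I handed the job in at about 22 s; it returned no verdict.

- **What I did:** I picked up the smaller blue cap (55 mm) and centred it with light squeezes. I set it level on the neck at about 213 mm and turned it backward about 32° until the push vanished. I followed it down to 207.0 mm and turned it forward 180°. I then regripped and turned it 185° more: 365° in all, or about 360° from the drop point.
- **Final checks:** The cap origin is at 201.1 mm, against 201 expected. It sank 6 mm along the thread, and contact force at the end was under 1 N. At the half turn the arrow's line measured within about 3° of expected, though the script got its pointing end wrong; the picture showed it pointing away from the handle, as it should. In the last picture the can, bottle, beaker and red case stand where they were.
- **Checks that disagreed:**
  - Just before the drop, with about 4 N of push still on it, the cap read about 1 mm low, so the measured drop was about 5 mm instead of 6. The heights after it match.
  - The repeat neck-finding run at the end was spoiled by the gripper blocking the view. That the can did not move therefore rests on the picture, the side camera's shoulder outline (within about 1 mm and 2° of before) and the low forces.

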